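# Make up the breakfast and lunch condiment caddies

## Task

Make up the two table caddies for service: the pale wooden breakfast caddy gets the honey jar and the jam jar, and the black lunch caddy gets the pepper mill in its middle compartment with the salt shaker and the mustard jar on either side of it. Stand each one upright on the floor of a compartment of its own, set down without dropping or knocking over any. Leave the olive jar, the steel bowl and the blue mug standing where they are.

Things in the scene. Friction and masses are not known exactly. Their poses are not given: they have to be found in the camera images.
- honey_jar: Honey jar: closed glass jar of amber-brown honey with a flat golden (brass) lid, 48 mm diameter, 74 mm tall with its lid, about 0.22 kg. Stands upright and may be turned any way about the vertical; origin at the centre of its underside, z up; plain straight cylinder to grip at any height.
- jam_jar: Jam jar: closed glass jar of dark red jam with a flat bright red lid, 46 mm diameter, 82 mm tall with its lid, about 0.22 kg. Stands upright and may be turned any way about the vertical; origin at the centre of its underside, z up; plain straight cylinder to grip at any height.
- mustard_jar: Mustard jar: closed glass jar of yellow mustard with a flat black lid, 48 mm diameter, 78 mm tall with its lid, about 0.20 kg. Stands upright and may be turned any way about the vertical; origin at the centre of its underside, z up; plain straight cylinder to grip at any height.
- salt_shaker: Salt shaker: white ceramic cylinder with a domed steel cap pierced with small holes, 44 mm diameter, 80 mm tall, about 0.16 kg. Its straight part reaches 70 mm up. Stands upright, turned any way; origin at the centre of its underside, z up.
- pepper_mill: Pepper mill: dark wooden cylinder of 44 mm diameter, 98 mm tall, with a small steel knob (12 mm across, 12 mm high) on top, 110 mm in all, about 0.18 kg. Stands upright, turned any way; origin at the centre of its underside, z up; straight sided up to 90 mm.
- breakfast_caddy: Breakfast caddy: shallow pale wooden tray, two compartments in a row, 143 x 74 mm, 0.45 kg. Compartments 64 mm square inside, floor 6 mm and wall tops 28 mm above the underside, walls 5 mm: no room for fingers inside, hold things above the walls. Loose, flat on the counter. Origin: centre of underside; x across the row, y along it. Compartment centres: x = 0, y = -34.5 and +34.5 mm.
- lunch_caddy: Lunch caddy: shallow black tray, three compartments in a row, 212 x 74 mm, 0.7 kg. Compartments 64 mm square inside, floor 6 mm and wall tops 28 mm above the underside, walls 5 mm: no room for fingers inside, hold things above the walls. Loose, flat on the counter. Origin: centre of underside; x across the row, y along it. Compartment centres: x = 0, y = -69, 0 (the middle one) and +69 mm.
- olive_jar: Olive jar, not wanted: closed glass jar of olive green with a flat green lid, 48 mm diameter, 80 mm tall. It stands among the other condiments and stays there. Origin at the centre of its underside, z up.
- bowl: Open steel bowl, 120 mm across, 50 mm tall, beside the far condiments; stays there. Origin at the centre of its underside.
- mug: Blue ceramic mug with a handle, 80 mm across, 85 mm tall, beside the far condiments; stays there. Origin at the centre of its underside.
There are look-alikes about, which are no part of the job. Of the things that look like the honey_jar, the smallest one is meant.

How it is judged:
By the outcome, as a careful person would: the job done as asked, in the order asked, and still so for the second after the job is handed in, with the robot touching nothing.
It also fails if it takes over 125 s, if anything falls off the work surface, if the arm or the gripper's body presses on something with over 40 N, if the wrist force passes 120 N, or if a joint passes its speed limit or range.

## Robot

A 6-joint arm with a two-finger parallel gripper is mounted at the origin on the work surface. World frame = base frame: x ahead of the robot, y to its left, z up, the work surface at z = 0. Lengths are in m, angles in rad, forces in N, time in s.
With the tool pointing down it reaches from about 0.275 to 0.975 m from the base axis. Payload 8.4 kg.
Tool frame: the origin (TCP) lies midway between the tips of the shut fingers; the grasp point (between the pads) lies 19 mm behind it; z points along the fingers, y is the direction in which the jaws open and shut (so a half turn about z gives the same grasp; the last joint's range is limited). The gripper opens to 92 mm and grips with 3 to 60 N. Pads are 20 mm wide; open, the fingers measure 128 mm over their backs; the gripper's body (75 mm by 189 mm) begins 69 mm behind the grasp point.
Start: joints at [-1.2, 0.353, 1.633, -0, 1.155, -0.002], TCP at [0.228, -0.582, 0.215] pointing down, gripper open.
Joint ranges: [-2.63, 2.63], [-0.92, 2.1], [0.06, 2.66], [-1.3, 4.44], [0, 2.69], [-3.02, 3.02]. Speed limits (rad/s): [2.22, 2.22, 2.79, 3.14, 3.14, 3.14].

## Interface

Orientations are given as a 3x3 rotation matrix whose columns are the frame's x, y, z axes.
In Python, from plant import sense, get_image, camera_model, bot, finder gives the robot as it stands.
- The arm moves only by the tool move_arm, never from a script. Its argument "moves" is text: rows parted by semicolons, each of 4 numbers parted by spaces: the shift along the tool's x, y, z in m, then the turn about the tool's z in units of 5 degrees (1.0 is 5 degrees). A call has 1 to 12 rows; each row is the pose to reach, as a shift and turn from the pose commanded when the call began, along the tool's axes at that moment; what a row does not reach only later rows make up. A row lasts 1/10 s, in which the tool goes at most 50 mm and 8.59 degrees, less where a joint would pass 70% of its speed; a pose out of reach is approached as far as the arm can. A call with a gripper value outside its range is refused whole. "grip" is the closure in counts, from 0 (fully open) to 255 (shut), set as the call begins (left out, the last holds). The fingers move at their own pace and stop on an object; "force" is the grip in N (left out, the last holds). Time passes only in rows, so rows that repeat a pose let the fingers close. It gives the time, the measured TCP pose, the force and the opening at its end, in the units of the state.
- sense(): the state, without advancing time (a new reading comes with each control period).
- get_image(name): name is "scene" or "top" or "wrist"; returns the picture (384x512x3 uint8, blue, green, red); there is no depth.
- camera_model(name): a dict with "camera_matrix" (3x3 intrinsics, pixels), "dist" ([k1, k2, p1, p2, k3] as OpenCV has them; the pictures are not rectified), "pose" (4x4, takes a point from camera to world coordinates); the wrist camera has in their place "tool_from_camera" (4x4, takes a point from camera to tool coordinates, whose origin is the TCP and whose axes are the flange's). Camera axes: x right, y down, z forward; pixel columns grow to the right and rows downward; lengths in m; the calibration is good to about 2 mm. A picture is of the moment at which its call begins: read the wrist's pose just before it. camera_model takes no time and is no camera call.
- bot.hand_in(): hands the job in, once; it reports no verdict.
Trained networks look in the newest picture that a camera, given by its name, has taken for a name from the list of things; names that differ only in an ending like _2 or _b are one class to them, and where a whole thing is asked for, a point or a joint stands for the part that bears it (a point fixed in the world has none). Each returns a list of dicts, best first, with "score" (0 to 1); they miss things now and then, are a little off and sometimes report something else, mostly with a low value. They report only what shows in the picture. A call takes as long as a camera call. They do not tell look-alikes from the thing itself.
- finder.look_for(camera, name): "bbox" ([left, top, right, bottom] in pixels, round what is visible of it).
The state is a dict: "clock": time; "joint_positions": joint angles; "dq": joint speeds; "joint_efforts": joint torques, N m; "tool_pos": TCP position; "tool_rot": TCP orientation; "contact_force": force on the tool from outside, world axes, zero at the start; "torque": the same for the moment, N m; "opening": finger opening in m.
Only numpy, scipy, OpenCV 4.12 (cv2) and the standard library are available. Lean on these libraries where they do the work, as an engineer would, in place of code of your own. Each camera call takes 0.05 s, during which the arm holds its last target.

## Working session

There is one attempt and no reset: what is moved stays moved. The work goes in short steps, Python scripts to look and compute and a tool call to move; the robot and the scene stay as the last step left them, time stands still between calls to the robot, and variables do not carry over. Pictures are saved under pics/ and viewed, and the job is handed in when it is done.

Besides the shell and the picture viewer there is one more tool, called after ">>>" by a JSON object that holds its "name" and its "arguments". move_arm: Moves the arm, as the interface text tells. Its arguments: {"type":"object","properties":{"moves":{"type":"string"},"grip":{"type":"number"},"force":{"type":"number"}},"required":["moves"]}

```bash
ls; mkdir -p pics
python3 - <<'E'
from plant import sense,get_image,camera_model
import cv2
print(sense())
for n in ["scene","top","wrist"]:
    im=get_image(n); cv2.imwrite(f"pics/{n}0.png",im)
    print(n,camera_model(n))
E
```

```text
pics
{'clock': 0.0, 'joint_positions': array([-1.20039040e+00,  3.53636890e-01,  1.63412081e+00, -1.13110227e-05,
        1.15518794e+00, -2.36902801e-03]), 'dq': array([ 6.07929326e-04, -2.97018747e-04,  3.63723757e-04,  2.72224499e-03,
       -3.00405814e-05,  2.66000677e-03]), 'joint_efforts': array([-1.76700571e-03, -5.93853879e+01, -3.34210396e+01,  6.97268802e-02,
        2.35528476e-02, -1.38115715e-04]), 'tool_pos': array([ 0.22746439, -0.58161645,  0.21387642]), 'tool_rot': array([[ 9.31318622e-01,  3.64205127e-01, -4.99418356e-04],
       [ 3.64205469e-01, -9.31317773e-01,  1.25747966e-03],
       [-7.13665274e-06, -1.35300512e-03, -9.99999085e-01]]), 'contact_force': array([-0.0436896 ,  0.49732729,  0.07199606]), 'torque': array([-0.0313696 , -0.02983485,  0.02645655]), 'opening': 0.0918769909060202}
scene {'camera_matrix': array([[397.9802891 ,   0.        , 254.02424383],
       [  0.        , 397.9802891 , 190.78798371],
       [  0.        ,   0.        ,   1.        ]]), 'dist': array([-0.14109551,  0.        ,  0.        ,  0.        ,  0.        ]), 'pose': array([
[... 760 characters left out ...]
.98902197,  1.04193355],
       [ 0.        ,  0.        ,  0.        ,  1.        ]])}
wrist {'camera_matrix': array([[336.81744529,   0.        , 252.04677089],
       [  0.        , 336.81744529, 187.86497817],
       [  0.        ,   0.        ,   1.        ]]), 'dist': array([0.0154317, 0.       , 0.       , 0.       , 0.       ]), 'tool_from_camera': array([[ 1.43247253e-04, -9.68869543e-01, -2.47571785e-01,
         6.86243997e-02],
       [ 9.99999155e-01, -1.81034916e-04,  1.28708669e-03,
         1.72638142e-04],
       [-1.29183823e-03, -2.47571760e-01,  9.68868698e-01,
        -1.69507794e-01],
       [ 0.00000000e+00,  0.00000000e+00,  0.00000000e+00,
         1.00000000e+00]])}
```

View pics/scene0.png

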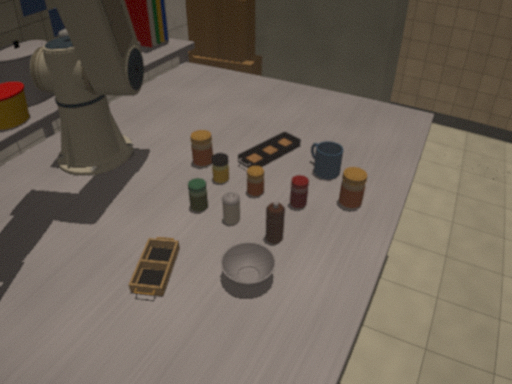

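View pics/top0.png

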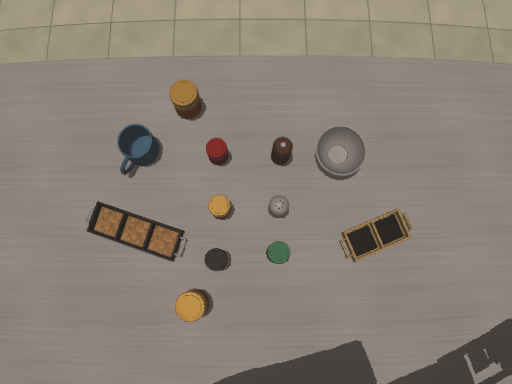

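View pics/wrist0.png

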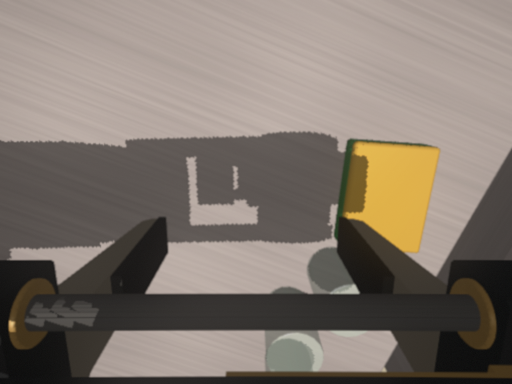

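The smallest golden-lidded jar is at top (220,206). The other golden lids, at (184,95) and (191,306), are bigger look-alikes. I'll run the finder and confirm with crops.

```bash
cat > h.py <<'E'
import numpy as np,cv2
from plant import sense,get_image,camera_model,finder
from scipy.optimize import least_squares
CM={n:camera_model(n) for n in ["scene","top"]}
def proj(n,P,cm=None,T=None):
    cm=cm or CM[n]; T=cm["pose"] if T is None else T
    Ti=np.linalg.inv(T); r,_=cv2.Rodrigues(Ti[:3,:3])
    return cv2.projectPoints(np.asarray(P,float).reshape(-1,1,3),r,Ti[:3,3],cm["camera_matrix"],cm["dist"])[0].reshape(-1,2)
def back(n,uv,z):
    cm=CM[n];T=cm["pose"]
    q=cv2.undistortPoints(np.asarray(uv,float).reshape(-1,1,2),cm["camera_matrix"],cm["dist"]).reshape(-1,2)
    d=np.c_[q,np.ones(len(q))]@T[:3,:3].T
    return T[:3,3]+d*((z-T[2,3])/d[:,2])[:,None]
a=np.linspace(0,2*np.pi,48)
def cyl(x,y,r,h,z0=0):
    return np.vstack([np.c_[x+r*np.cos(a),y+r*np.sin(a),0*a+z] for z in (z0,z0+h)])
def box(P): return np.r_[P.min(0),P.max(0)]
def fit(r,h,obs,z0=0,x0=(0.45,0)):
    f=lambda p:np.concatenate([box(proj(n,cyl(*p,r,h,z0)))-b for n,b in obs])
    s=least_squares(f,x0,loss="soft_l1");return s.x,s.fun
E
python3 - <<'E'
from h import *
D=dict(honey_jar=(24,74),jam_jar=(23,82),mustard_jar=(24,78),salt_shaker=(22,80),pepper_mill=(22,98),olive_jar=(24,80),bowl=(60,50),mug=(40,85),breakfast_caddy=0,lunch_caddy=0)
ims={n:get_image(n) for n in("scene","top")}
for k,v in D.items():
    for n in("scene","top"):
        print(k,n,[(np.round(d["bbox"]).tolist(),round(d["score"],2)) for d in finder.look_for(n,k)][:4])
im=ims["top"]
cv2.imwrite("pics/caddL.png",cv2.resize(im[190:275,75:200],None,fx=6,fy=6,interpolation=cv2.INTER_CUBIC))
cv2.imwrite("pics/caddB.png",cv2.resize(im[200:270,330:420],None,fx=8,fy=8,interpolation=cv2.INTER_CUBIC))
cv2.imwrite("pics/jars.png",cv2.resize(im[70:330,150:310],None,fx=2.3,fy=2.3,interpolation=cv2.INTER_CUBIC))
E
```

```text
honey_jar scene [([188.0, 130.0, 214.0, 166.0], 0.79), ([338.0, 168.0, 368.0, 209.0], 0.78), ([248.0, 165.0, 262.0, 198.0], 0.77)]
honey_jar top [([170.0, 83.0, 201.0, 118.0], 0.76), ([210.0, 193.0, 231.0, 217.0], 0.62), ([174.0, 292.0, 210.0, 322.0], 0.57)]
jam_jar scene [([292.0, 174.0, 310.0, 210.0], 0.67)]
jam_jar top [([208.0, 136.0, 226.0, 164.0], 0.81)]
mustard_jar scene [([210.0, 151.0, 230.0, 184.0], 0.89)]
mustard_jar top [([204.0, 249.0, 228.0, 272.0], 0.56)]
salt_shaker scene [([224.0, 193.0, 242.0, 226.0], 0.71), ([309.0, 143.0, 344.0, 179.0], 0.59), ([289.0, 176.0, 310.0, 208.0], 0.3)]
salt_shaker top [([267.0, 199.0, 291.0, 219.0], 0.54)]
pepper_mill scene [([264.0, 201.0, 285.0, 243.0], 0.69)]
pepper_mill top [([272.0, 137.0, 291.0, 165.0], 0.84)]
olive_jar scene [([188.0, 181.0, 210.0, 210.0], 0.7), ([238.0, 134.0, 298.0, 168.0], 0.55)]
olive_jar top [([267.0, 240.0, 292.0, 267.0], 0.59)]
bowl scene [([221.0, 240.0, 276.0, 288.0], 0.64), ([130.0, 239.0, 182.0, 298.0], 0.35)]
bowl top [([317.0, 125.0, 366.0, 174.0], 0.75), ([208.0, 137.0, 224.0, 169.0], 0.39)]
mug scene [([310.0, 143.0, 344.0, 179.0], 0.84), ([250.0, 167.0, 263.0, 198.0], 0.35)]
mug top [([116.0, 125.0, 156.0, 174.0], 0.92)]
breakfast_caddy scene [([130.0, 239.0, 181.0, 299.0], 0.57), ([189.0, 181.0, 209.0, 213.0], 0.37), ([224.0, 190.0, 242.0, 227.0], 0.23)]
breakfast_caddy top [([342.0, 208.0, 406.0, 258.0], 0.89)]
lunch_caddy scene [([240.0, 131.0, 298.0, 167.0], 0.74)]
lunch_caddy top [([85.0, 201.0, 185.0, 262.0], 0.69)]
```

View pics/caddL.png

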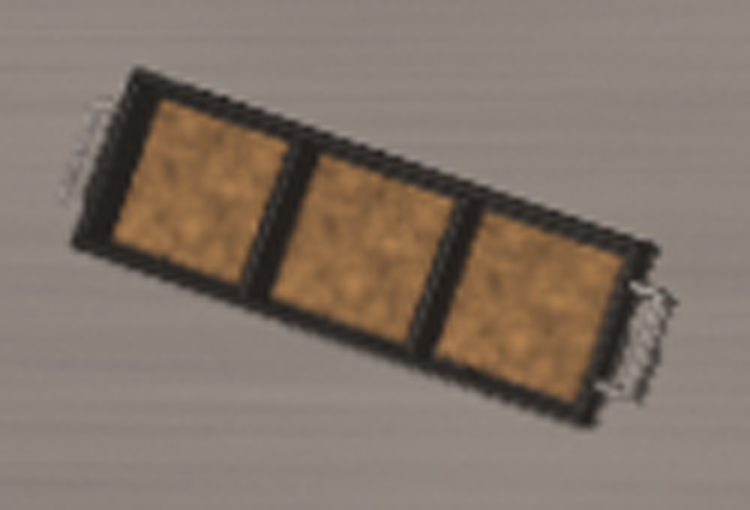

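View pics/caddB.png

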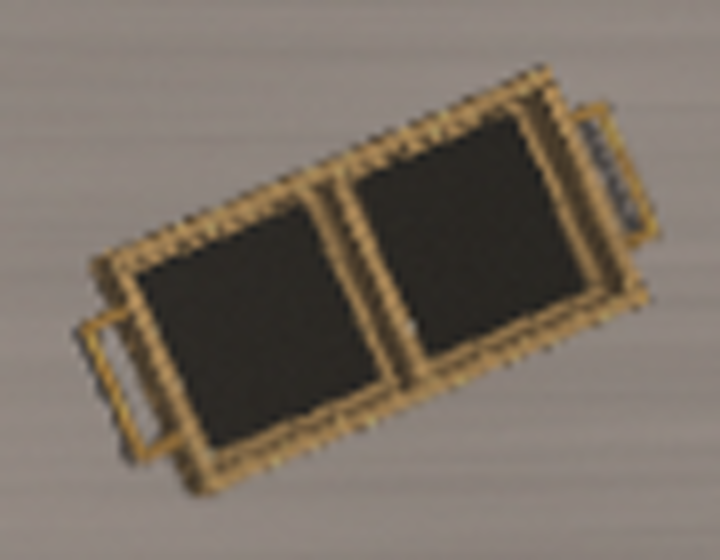

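View pics/jars.png

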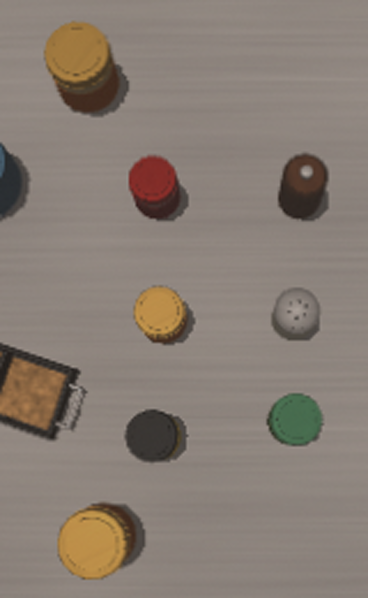

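```bash
cat > loc.py <<'E'
from h import *
O={"honey_jar":(24,74,[250,165,264,198],[210,193,231,217],(160,314)),
"jam_jar":(23,82,[292,174,310,210],[208,136,226,164],(153,181)),
"pepper_mill":(22,98,[264,201,285,243],[272,137,291,165],(306,171)),
"salt_shaker":(22,80,[224,193,242,226],[267,199,291,219],(297,312)),
"mustard_jar":(24,78,[210,151,230,184],[204,249,228,272],(151,435)),
"olive_jar":(24,80,[188,181,210,210],[267,240,292,267],(295,419))}
im=get_image("top"); sc=get_image("scene")
for k,(r,h,s,t,c) in O.items():
    p,res=fit(r/1e3,h/1e3,[("scene",s),("top",t)])
    uv=[(c[0]+.5)/2.3-.5+150,(c[1]+.5)/2.3-.5+70]
    hh=110 if k=="pepper_mill" else h
    q=back("top",[uv],hh/1e3)[0,:2]
    print(k,p.round(4),q.round(4),np.abs(res).max().round(1))
    for n,I in(("top",im),("scene",sc)):
        for P,col in((p,(255,255,0)),(q,(255,0,255))):
            for z in (0,h/1e3):
                cv2.polylines(I,[np.round(proj(n,np.c_[P[0]+r/1e3*np.cos(a),P[1]+r/1e3*np.sin(a),0*a+z])*16).astype(np.int32)],True,col,1,cv2.LINE_AA,4)
def cad(L,uv,off,f,x0):
    uv=(np.array(uv)+.5)/f-.5+off
    loc=np.array([[-1,-1],[1,-1],[1,1],[-1,1]])*[.037,L/2]
    def pts(p):
        R=np.array([[np.cos(p[2]),-np.sin(p[2])],[np.sin(p[2]),np.cos(p[2])]])
        return np.c_[loc@R.T+p[:2],np.full(4,.028)]
    # image order TL,TR,BR,BL 
    f=lambda p:(proj("top",pts(p))-uv).ravel()
    s=least_squares(f,x0);return s.x,s.fun
# local +y = image left (world +y), local +x = image up. TL=(+x,+y)
for nm,L,uv,off,f,x0 in(("L",.212,[(75,245),(592,422),(645,245),(140,70)],(75,190),6,(.35,.25,0.3)),
                        ("B",.143,[(205,490),(645,297),(548,68),(95,260)],(330,200),8,(.35,-.27,-.4))):
    loc=np.array([[-1,1],[-1,-1],[1,-1],[1,1]])*[.037,L/2]
    uvp=(np.array(uv)+.5)/f-.5+off
    def pts(p,loc,z):
        R=np.array([[np.cos(p[2]),-np.sin(p[2])],[np.sin(p[2]),np.cos(p[2])]])
        return np.c_[loc@R.T+p[:2],np.full(len(loc),z)]
    s=least_squares(lambda p:(proj("top",pts(p,loc,.028))-uvp).ravel(),x0)
    print(nm,s.x.round(4),s.fun.round(1))
    p=s.x
    for n,I in(("top",im),("scene",sc)):
        for z,col in((.028,(0,255,0)),(0,(0,0,255))):
            cv2.polylines(I,[np.round(proj(n,pts(p,loc,z))*16).astype(np.int32)],True,col,1,cv2.LINE_AA,4)
        for y in ([-.0345,.0345] if nm=="B" else [-.069,0,.069]):
            q=np.array([[-.032,y-.032],[-.032,y+.032],[.032,y+.032],[.032,y-.032]])
            cv2.polylines(I,[np.round(proj(n,pts(p,q,.006))*16).astype(np.int32)],True,(255,0,0),1,cv2.LINE_AA,4)
            if n=="top": print(pts(p,np.array([[0,y]]),0).round(4))
cv2.imwrite("pics/o1.png",cv2.resize(im[70:280,80:310],None,fx=2.6,fy=2.6))
cv2.imwrite("pics/o2.png",cv2.resize(im[200:270,330:420],None,fx=6,fy=6))
cv2.imwrite("pics/o3.png",cv2.resize(sc[125:305,125:345],None,fx=3.3,fy=3.3))
E
python3 loc.py
```

```text
honey_jar [0.5634 0.0652] [0.5564 0.065 ] 3.4
jam_jar [0.6906 0.0756] [0.6837 0.072 ] 3.7
pepper_mill [ 0.6851 -0.0715] [ 0.6856 -0.0725] 2.3
salt_shaker [ 0.5607 -0.0659] [ 0.5571 -0.0642] 5.4
mustard_jar [0.44   0.0737] [0.4427 0.0726] 2.2
olive_jar [ 0.4587 -0.0646] [ 0.457  -0.0611] 4.7
L [ 0.507   0.2624 -0.3184] [-0.1  0.6 -0.8  0.7  1.  -0.9 -0.1 -0.5]
[[0.4854 0.1968 0.    ]]
[[0.507  0.2624 0.    ]]
[[0.5286 0.3279 0.    ]]
B [ 0.4956 -0.2917  0.385 ] [-0.2  0.7  0.1  0.4 -0.6 -0.4  0.7 -0.6]
[[ 0.5086 -0.3237  0.    ]]
[[ 0.4827 -0.2597  0.    ]]
```

View pics/o1.png

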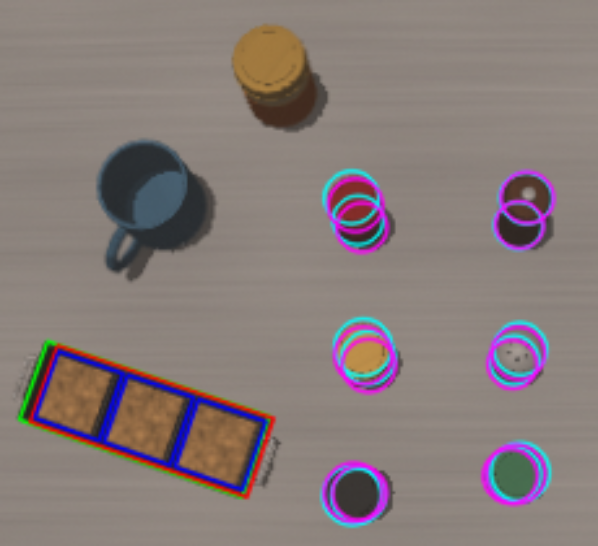

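View pics/o2.png

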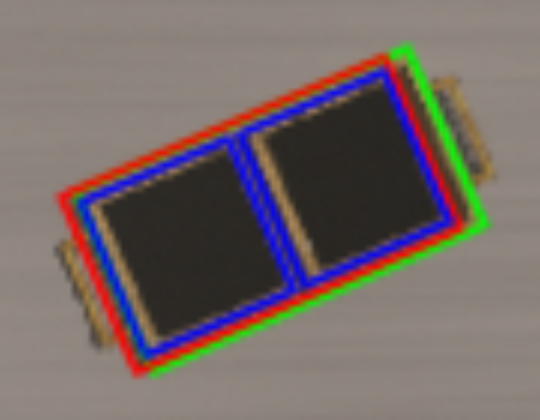

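View pics/o3.png

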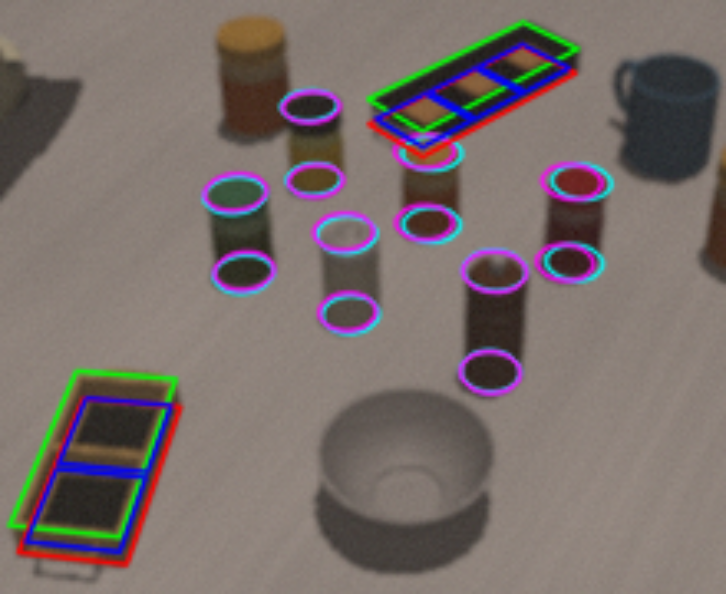

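```bash
cat > mv.py <<'E'
from h import *
def yaw(): 
    R=sense()["tool_rot"]; return np.degrees(np.arctan2(R[1,0],R[0,0]))
def rel(x,y,z,yw=None):
    s=sense();R=s["tool_rot"];d=R.T@(np.array([x,y,z])-s["tool_pos"])
    t=0 if yw is None else -((yw-yaw()+180)%360-180)/5
    print("t",round(s["clock"],2),"pos",s["tool_pos"].round(4),"yaw",round(yaw(),1),"-> shift",d.round(4),"turn",round(t,2))
if __name__=="__main__":
    import sys; rel(*map(float,sys.argv[1:]))
E
python3 mv.py .4956 -.2917 .23 112
```

```text
t 1.35 pos [ 0.2276 -0.5821  0.2146] yaw 21.4 -> shift [ 0.3553 -0.1728 -0.0154] turn -18.13
```

>>> {"name": "move_arm", "arguments": {"moves": "0.03 -0.015 -0.0015 -1.5; 0.06 -0.03 -0.003 -3; 0.1 -0.045 -0.005 -4.7; 0.135 -0.06 -0.006 -6.4; 0.17 -0.08 -0.008 -8.1; 0.21 -0.1 -0.01 -9.8; 0.24 -0.115 -0.012 -11.5; 0.275 -0.13 -0.013 -13.2; 0.31 -0.15 -0.014 -14.9; 0.34 -0.165 -0.015 -16.6; 0.355 -0.173 -0.015 -18.1; 0.355 -0.173 -0.015 -18.1", "grip": 0, "force": 25}}

```text
clock: 2.55
tool_pos: [0.4966, -0.29, 0.2296]
tool_rot: [[-0.377, 0.926, 0.0], [0.926, 0.377, 0.0], [0.0, 0.0, -1.0]]
contact_force: [-0.0, -0.1, 0.1]
opening: 0.092
```

```bash
cat > w.py <<'E'
from h import *
import sys
WC=camera_model("wrist")
def wsnap(name):
    s=sense();T=np.eye(4);T[:3,:3]=s["tool_rot"];T[:3,3]=s["tool_pos"]
    im=get_image("wrist");T=T@WC["tool_from_camera"]
    np.save(f"pics/{name}.npy",T);cv2.imwrite(f"pics/{name}.png",im)
    return im,T
def wback(T,uv,z):
    q=cv2.undistortPoints(np.asarray(uv,float).reshape(-1,1,2),WC["camera_matrix"],WC["dist"]).reshape(-1,2)
    d=np.c_[q,np.ones(len(q))]@T[:3,:3].T
    return T[:3,3]+d*((z-T[2,3])/d[:,2])[:,None]
def wproj(T,P): return proj(None,P,WC,T)
if __name__=="__main__":
    im,T=wsnap(sys.argv[1]); s=sense(); print(s["clock"],s["tool_pos"],s["opening"])
E
python3 w.py w1
```

```text
2.6 [ 0.49567958 -0.29096453  0.22952986] 0.09191999498439264
```

View pics/w1.png

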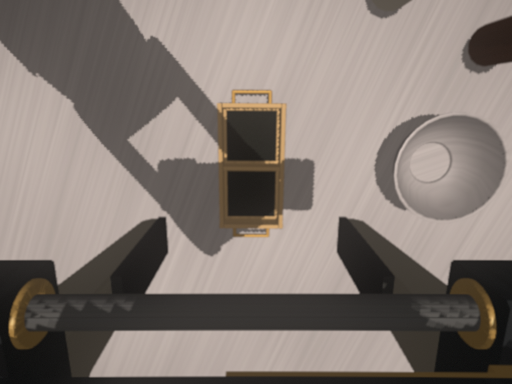

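The breakfast caddy is centred at about (252,166) and square to the jaws. Its rim corners are near (220,103), (285,103), (283,228) and (219,228).

```bash
cat > cf.py <<'E'
from w import *
def pts(p,loc,z):
    c,s=np.cos(p[2]),np.sin(p[2]); loc=np.array(loc)
    return np.c_[loc@np.array([[c,s],[-s,c]])+p[:2],np.full(len(loc),z)]
def outline(L): return np.array([[-1,1],[-1,-1],[1,-1],[1,1]])*[.037,L/2]
def overlay(im,T,p,L,ys):
    I=cv2.resize(im,None,fx=4,fy=4,interpolation=cv2.INTER_CUBIC)
    def dr(P,col): cv2.polylines(I,[np.round((wproj(T,P)*4+1.5)*16).astype(np.int32)],True,col,1,cv2.LINE_AA,4)
    dr(pts(p,outline(L),.028),(0,255,0))
    for y in ys:
        q=np.array([[-.032,y-.032],[-.032,y+.032],[.032,y+.032],[.032,y-.032]])
        dr(pts(p,q,.006),(255,0,0)); dr(pts(p,q,.028),(0,255,255))
    return I
def solve(T,uv,L,x0,order):
    loc=outline(L)[order]
    s=least_squares(lambda p:(wproj(T,pts(p,loc,.028))-np.array(uv)).ravel(),x0); return s.x,s.fun
E
python3 - <<'E'
from cf import *
im=cv2.imread("pics/w1.png");T=np.load("pics/w1.npy")
p,f=solve(T,[(220,103),(285,103),(283,228),(219,228)],.143,(.4956,-.2917,.385),[0,3,2,1])
print(p.round(4),f.round(1)); 
for y in(-.0345,.0345): print(pts(p,[[0,y]],0).round(4))
I=overlay(im,T,p,.143,[-.0345,.0345]); cv2.imwrite("pics/w1o.png",I[340:960,780:1240])
# rest objects in world from the wrist image, z=0 etc
E
```

```text
[ 0.4971 -0.2939  0.3774] [-2.3 -0.7  2.   0.  -0.3  0.7  0.6  0.2]
[[ 0.5098 -0.3259  0.    ]]
[[ 0.4844 -0.2618  0.    ]]
```

View pics/w1o.png

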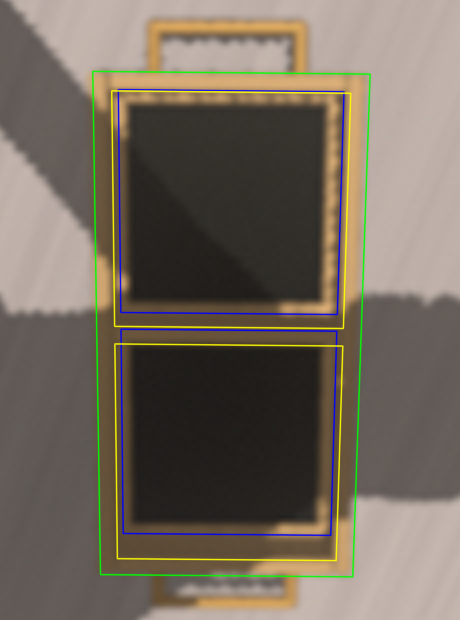

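```bash
python3 mv.py .557 .065 .20 112
```

```text
t 2.6 pos [ 0.4957 -0.291   0.2295] yaw 111.9 -> shift [0.3075 0.1895 0.0295] turn -0.03
```

>>> {"name": "move_arm", "arguments": {"moves": "0.02 0.012 0.002 0; 0.06 0.035 0.005 0; 0.1 0.06 0.01 0; 0.14 0.085 0.014 0; 0.18 0.11 0.018 0; 0.22 0.135 0.022 0; 0.26 0.16 0.026 0; 0.29 0.18 0.029 0; 0.307 0.19 0.03 0; 0.307 0.19 0.03 0"}}

```text
clock: 3.6
tool_pos: [0.5574, 0.0651, 0.1994]
tool_rot: [[-0.371, 0.929, -0.0], [0.929, 0.371, 0.0], [0.0, -0.0, -1.0]]
contact_force: [0.6, -0.6, 0.4]
opening: 0.0917
```

```bash
python3 w.py w2
```

```text
3.65 [0.55719149 0.06376847 0.19941183] 0.09205028049305049
```

View pics/w2.png

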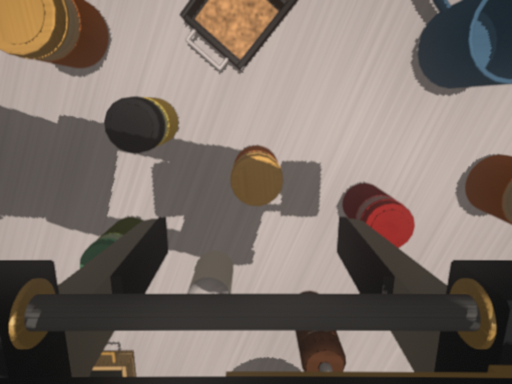

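The small honey jar's lid is at (257,178), between the fingers. The jam lid is at (388,226), mustard (135,125), and the two bigger honey look-alikes are at the corners (45,28) and (495,188).

```bash
python3 - <<'E'
from w import *
T=np.load("pics/w2.npy")
for n,uv,z in(("honey",(257,178),.074),("mustard",(134,125),.078),("jam",(389,225),.082),("bighoney",(500,205),.1)):
    print(n,wback(T,[uv],z).round(4))
im=cv2.imread("pics/w2.png");cv2.imwrite("pics/w2c.png",cv2.resize(im[130:230,210:310],None,fx=5,fy=5))
E
python3 mv.py .557 .065 .04 112
```

```text
honey [[0.5599 0.0689 0.074 ]]
mustard [[0.4453 0.0737 0.078 ]]
jam [[0.686  0.0745 0.082 ]]
bighoney [[0.7527 0.1276 0.1   ]]
t 3.65 pos [0.5572 0.0638 0.1994] yaw 111.8 -> shift [0.0013 0.0004 0.1594] turn -0.04
```

View pics/w2c.png

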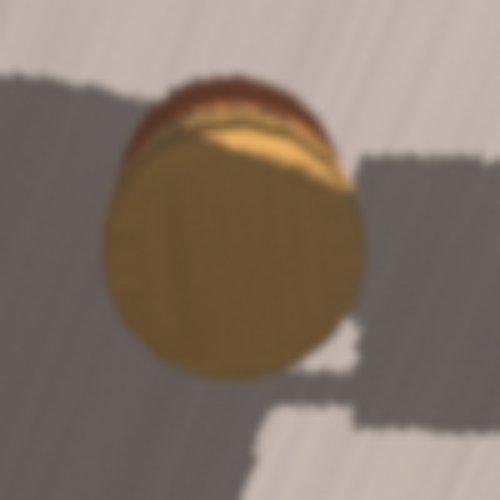

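>>> {"name": "move_arm", "arguments": {"moves": "0.003 0.003 0.03 0; 0.003 0.003 0.07 0; 0.003 0.003 0.105 0; 0.003 0.003 0.135 0; 0.003 0.003 0.152 0; 0.003 0.003 0.159 0; 0.003 0.003 0.159 0"}}

```text
clock: 4.35
tool_pos: [0.5585, 0.0664, 0.0401]
tool_rot: [[-0.37, 0.929, -0.001], [0.929, 0.37, -0.0], [0.0, -0.001, -1.0]]
contact_force: [0.9, 0.3, 0.8]
opening: 0.0922
```

>>> {"name": "move_arm", "arguments": {"moves": "0 0 0 0; 0 0 0 0; 0 0 0 0; 0 0 0 0; 0 0 0 0; 0 0 0 0; 0 0 0 0; 0 0 0 0", "grip": 255, "force": 20}}

```text
clock: 5.15
tool_pos: [0.5593, 0.068, 0.0409]
tool_rot: [[-0.372, 0.928, 0.001], [0.928, 0.372, 0.0], [-0.0, 0.001, -1.0]]
contact_force: [1.6, 0.4, 2.9]
opening: 0.0475
```

>>> {"name": "move_arm", "arguments": {"moves": "0 0 -0.01 0; 0 0 -0.03 0; 0 0 -0.06 0; 0 0 -0.09 0; 0 0 -0.115 0; 0 0 -0.125 0; 0 0 -0.13 0; 0 0 -0.13 0"}}

```text
clock: 5.95
tool_pos: [0.5586, 0.0679, 0.1704]
tool_rot: [[-0.372, 0.928, -0.0], [0.928, 0.372, -0.0], [0.0, -0.0, -1.0]]
contact_force: [0.5, 0.2, -2.5]
opening: 0.0477
```

```bash
python3 mv.py .5095 -.325 .14 111.8
```

```text
t 5.95 pos [0.5586 0.0679 0.1704] yaw 111.9 -> shift [-0.3463 -0.1919  0.0304] turn 0.01
```

>>> {"name": "move_arm", "arguments": {"moves": "-0.01 -0.005 0 0; -0.035 -0.02 0 0; -0.075 -0.04 0 0; -0.115 -0.063 0 0; -0.155 -0.085 0 0; -0.195 -0.108 0 0; -0.235 -0.13 0 0; -0.275 -0.152 0 0; -0.31 -0.172 0 0; -0.335 -0.186 0 0; -0.346 -0.192 0 0; -0.346 -0.192 0 0"}}

```text
clock: 7.15
tool_pos: [0.5084, -0.3259, 0.1693]
tool_rot: [[-0.37, 0.929, -0.002], [0.929, 0.37, 0.001], [0.001, -0.001, -1.0]]
contact_force: [0.3, 0.1, -2.3]
opening: 0.0475
```

```bash
python3 w.py w3; python3 mv.py .5095 -.325 .0475 111.8
```

```text
7.2 [ 0.5087436  -0.32457656  0.16949791] 0.04747912820838897
t 7.2 pos [ 0.5087 -0.3246  0.1695] yaw 111.8 -> shift [-0.0009  0.0007  0.122 ] turn -0.0
```

View pics/w3.png

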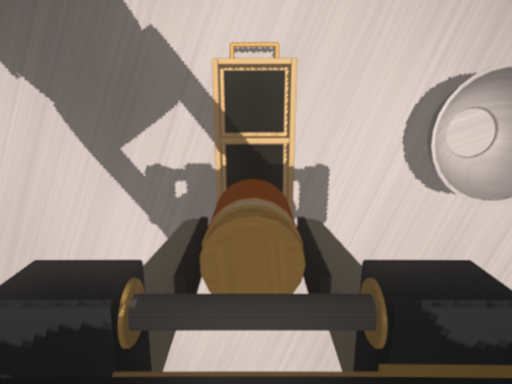

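The jar is over the lower (−y) compartment. The free compartment is at (254,100), and its far rim runs from (213,59) to (297,59).

Run:
```python
from cf import *
T=np.load("pics/w3.npy")
P=wback(T,[(213,59),(297,59),(217,139),(294,139)],.028)[:,:2]
c,s=np.cos(.3805),np.sin(.3805)
print(((P-[.4967,-.293])@np.array([[c,-s],[s,c]])*1e3).round(1)) # caddy local x,y
t=np.array([.5087,-.3246]);print(((t-[.4967,-.293])@np.array([[c,-s],[s,c]])*1e3).round(1))
```

```text
[[-35.9  69.8]
 [ 36.8  69.7]
 [-34.4   0.9]
 [ 36.3   0.9]]
[ -0.6 -33.8]
```

>>> {"name": "move_arm", "arguments": {"moves": "-0.001 0.001 0.02 0; -0.001 0.001 0.05 0; -0.001 0.001 0.08 0; -0.001 0.001 0.1 0; -0.001 0.001 0.112 0; -0.001 0.001 0.117 0; -0.001 0.001 0.12 0; -0.001 0.001 0.122 0; -0.001 0.001 0.122 0"}}

```text
clock: 8.1
tool_pos: [0.5113, -0.3254, 0.0492]
tool_rot: [[-0.372, 0.928, 0.001], [0.928, 0.372, -0.001], [-0.001, 0.001, -1.0]]
contact_force: [-0.4, -0.2, -1.3]
opening: 0.0477
```

>>> {"name": "move_arm", "arguments": {"moves": "0 0 0.001 0; 0 0 0.001 0; 0 0 0.001 0"}}

```text
clock: 8.4
tool_pos: [0.511, -0.3254, 0.0479]
tool_rot: [[-0.372, 0.928, 0.0], [0.928, 0.372, -0.0], [-0.0, 0.0, -1.0]]
contact_force: [-0.5, 0.2, -1.5]
opening: 0.0474
```

>>> {"name": "move_arm", "arguments": {"moves": "0 0 0.001 0; 0 0 0.0015 0; 0 0 0.0015 0"}}

```text
clock: 8.7
tool_pos: [0.5111, -0.3254, 0.0468]
tool_rot: [[-0.372, 0.928, 0.0], [0.928, 0.372, -0.0], [-0.0, 0.0, -1.0]]
contact_force: [-1.4, 0.3, 5.9]
opening: 0.0474
```

>>> {"name": "move_arm", "arguments": {"moves": "0 0 0 0; 0 0 0 0; 0 0 0 0; 0 0 0 0; 0 0 0 0; 0 0 -0.01 0; 0 0 -0.04 0; 0 0 -0.08 0; 0 0 -0.12 0; 0 0 -0.15 0; 0 0 -0.16 0; 0 0 -0.16 0", "grip": 0}}

```text
clock: 9.9
tool_pos: [0.5116, -0.3257, 0.2078]
tool_rot: [[-0.372, 0.928, 0.003], [0.928, 0.372, -0.002], [-0.003, 0.002, -1.0]]
contact_force: [0.3, -0.0, -0.6]
opening: 0.0919
```

```bash
python3 w.py w4; python3 mv.py .686 .074 .2 111.8
```

```text
9.95 [ 0.51074426 -0.32517858  0.20598893] 0.09187326487944524
t 9.95 pos [ 0.5107 -0.3252  0.206 ] yaw 111.9 -> shift [0.3052 0.3113 0.006 ] turn 0.01
```

View pics/w4.png

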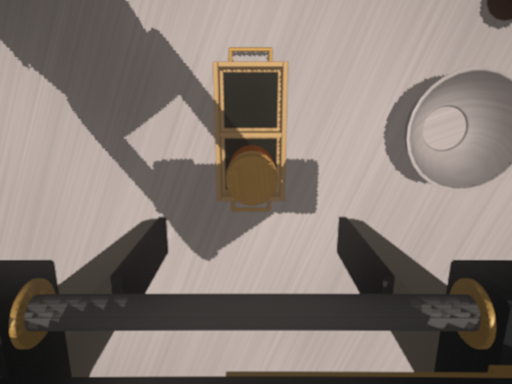

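Honey is seated at (252,178). Next is the jam jar.

>>> {"name": "move_arm", "arguments": {"moves": "0.01 0.01 0 0; 0.035 0.035 0 0; 0.065 0.066 0.001 0; 0.095 0.097 0.002 0; 0.125 0.128 0.003 0; 0.155 0.158 0.004 0; 0.185 0.189 0.005 0; 0.215 0.219 0.006 0; 0.245 0.25 0.006 0; 0.275 0.28 0.006 0; 0.297 0.303 0.006 0; 0.305 0.311 0.006 0"}}

```text
clock: 11.15
tool_pos: [0.6856, 0.0775, 0.1976]
tool_rot: [[-0.375, 0.927, -0.003], [0.927, 0.375, 0.001], [0.002, -0.003, -1.0]]
contact_force: [-0.2, -0.3, 0.1]
opening: 0.0917
```

```bash
python3 w.py w5; python3 mv.py .686 .074 .044 111.8
```

```text
11.2 [0.68571541 0.07740255 0.19781292] 0.09263491186536944
t 11.2 pos [0.6857 0.0774 0.1978] yaw 112.0 -> shift [-0.0035 -0.0007  0.1538] turn 0.04
```

View pics/w5.png

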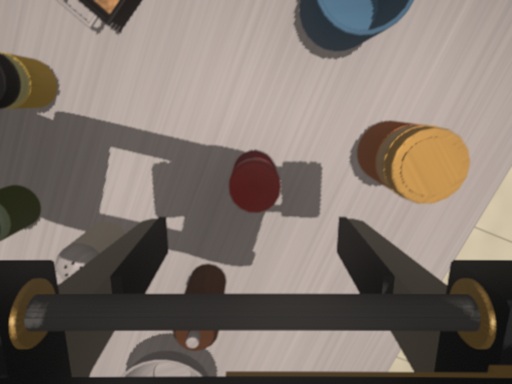

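Jam lid is at (255,185). The big honey jar's foot is at about (357,155); I'll check that the finger clears it.

Run:
```python
from w import *
T=np.load("pics/w5.npy");Tt=T@np.linalg.inv(WC["tool_from_camera"])
for n,uv,z in(("jam",(255,185),.082),("bigfoot",(357,155),.0),("biglid left",(390,160),.095),("pepknob",(193,342),.11)):
    P=wback(T,[uv],z)[0]; print(n,P.round(4),(Tt[:3,:3].T@(P-Tt[:3,3])).round(4))
```

```text
jam [0.6875 0.0769 0.082 ] [-0.0015  0.0019  0.1156]
bigfoot [0.7863 0.1317 0.    ] [0.0121 0.1142 0.1974]
biglid left [0.7802 0.1405 0.095 ] [0.0228 0.1116 0.1024]
pepknob [ 0.6879 -0.0706  0.11  ] [-0.1384 -0.0532  0.0875]
```

>>> {"name": "move_arm", "arguments": {"moves": "-0.001 0.002 0.03 0; -0.001 0.002 0.07 0; -0.001 0.002 0.105 0; -0.001 0.002 0.135 0; -0.001 0.002 0.149 0; -0.001 0.002 0.154 0; -0.001 0.002 0.154 0"}}

```text
clock: 11.9
tool_pos: [0.688, 0.073, 0.046]
tool_rot: [[-0.372, 0.928, -0.001], [0.928, 0.372, -0.0], [0.0, -0.001, -1.0]]
contact_force: [0.1, -0.2, 0.3]
opening: 0.0918
```

>>> {"name": "move_arm", "arguments": {"moves": "0 0 0 0; 0 0 0 0; 0 0 0 0; 0 0 0 0; 0 0 0 0; 0 0 0 0; 0 0 0 0", "grip": 255, "force": 20}}

```text
clock: 12.6
tool_pos: [0.6883, 0.0735, 0.0462]
tool_rot: [[-0.372, 0.928, 0.0], [0.928, 0.372, 0.0], [-0.0, 0.0, -1.0]]
contact_force: [0.3, 0.7, 1.0]
opening: 0.0456
```

>>> {"name": "move_arm", "arguments": {"moves": "0 0 -0.01 0; 0 0 -0.03 0; 0 0 -0.06 0; 0 0 -0.09 0; 0 0 -0.12 0; 0 0 -0.135 0; 0 0 -0.14 0; 0 0 -0.14 0"}}

```text
clock: 13.4
tool_pos: [0.688, 0.0734, 0.186]
tool_rot: [[-0.372, 0.928, -0.0], [0.928, 0.372, -0.0], [0.0, -0.0, -1.0]]
contact_force: [-0.6, 0.1, -2.6]
opening: 0.0455
```

```bash
python3 mv.py .4839 -.261 .18 111.8
```

```text
t 13.4 pos [0.688  0.0734 0.186 ] yaw 111.9 -> shift [-0.2344 -0.314   0.006 ] turn 0.01
```

>>> {"name": "move_arm", "arguments": {"moves": "-0.01 -0.012 0 0; -0.03 -0.04 0 0; -0.055 -0.073 0 0; -0.08 -0.106 0 0; -0.105 -0.14 0 0; -0.13 -0.173 0 0; -0.155 -0.206 0 0; -0.18 -0.24 0 0; -0.205 -0.273 0 0; -0.225 -0.3 0 0; -0.236 -0.314 0 0; -0.236 -0.314 0 0"}}

```text
clock: 14.6
tool_pos: [0.4819, -0.2642, 0.1846]
tool_rot: [[-0.37, 0.929, -0.003], [0.929, 0.37, 0.001], [0.002, -0.002, -1.0]]
contact_force: [-0.0, 0.1, -3.5]
opening: 0.0454
```

```bash
python3 w.py w6; python3 mv.py .4839 -.261 .052 111.8
```

```text
14.65 [ 0.48288725 -0.26308761  0.18482548] 0.04587168085378735
t 14.65 pos [ 0.4829 -0.2631  0.1848] yaw 111.7 -> shift [0.0013 0.0019 0.1328] turn -0.02
```

View pics/w6.png

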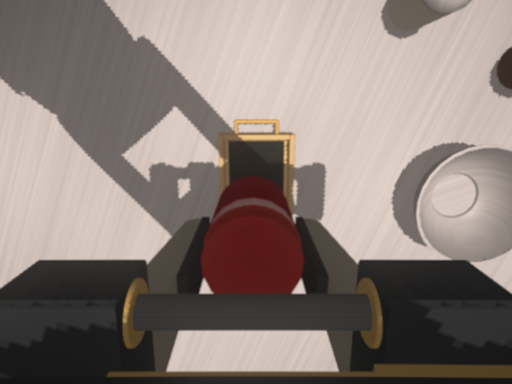

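Run:
```python
from cf import *
T=np.load("pics/w6.npy")
P=wback(T,[(220,134),(295,134)],.028)[:,:2]
c,s=np.cos(.3805),np.sin(.3805)
print(((P-[.4967,-.293])@np.array([[c,-s],[s,c]])*1e3).round(1))
```

```text
[[-34.8  71.3]
 [ 37.1  71.2]]
```

>>> {"name": "move_arm", "arguments": {"moves": "0 0.003 0.02 0; 0 0.003 0.055 0; 0 0.003 0.09 0; 0 0.003 0.112 0; 0 0.003 0.122 0; 0 0.003 0.127 0; 0 0.003 0.13 0; 0 0.003 0.132 0; 0 0.003 0.132 0; 0 0.003 0.132 0"}}

```text
clock: 15.65
tool_pos: [0.4878, -0.2616, 0.0548]
tool_rot: [[-0.372, 0.928, 0.001], [0.928, 0.372, -0.001], [-0.001, 0.001, -1.0]]
contact_force: [-1.0, -0.4, -1.9]
opening: 0.0454
```

>>> {"name": "move_arm", "arguments": {"moves": "0 -0.002 0.001 0; 0 -0.002 0.002 0; 0 -0.002 0.0025 0; 0 -0.002 0.003 0"}}

```text
clock: 16.05
tool_pos: [0.4856, -0.2623, 0.0521]
tool_rot: [[-0.372, 0.928, 0.0], [0.928, 0.372, -0.0], [-0.0, -0.0, -1.0]]
contact_force: [-5.8, 1.8, 16.5]
opening: 0.0456
```

>>> {"name": "move_arm", "arguments": {"moves": "0 0 -0.0005 0; 0 0 -0.0005 0"}}

```text
clock: 16.25
tool_pos: [0.4856, -0.2623, 0.0521]
tool_rot: [[-0.372, 0.928, 0.0], [0.928, 0.372, -0.0], [-0.0, 0.0, -1.0]]
contact_force: [-2.2, 1.0, 7.4]
opening: 0.0458
```

>>> {"name": "move_arm", "arguments": {"moves": "0 0 0 0; 0 0 0 0; 0 0 0 0; 0 0 0 0; 0 0 0 0; 0 0 -0.01 0; 0 0 -0.04 0; 0 0 -0.08 0; 0 0 -0.12 0; 0 0 -0.145 0; 0 0 -0.15 0; 0 0 -0.15 0", "grip": 0}}

```text
clock: 17.45
tool_pos: [0.4859, -0.2623, 0.2024]
tool_rot: [[-0.372, 0.928, 0.002], [0.928, 0.372, -0.001], [-0.001, 0.001, -1.0]]
contact_force: [0.3, -0.0, 0.4]
opening: 0.0918
```

```bash
python3 w.py w7; python3 mv.py .687 -.071 .22 71.8
```

```text
17.5 [ 0.48519966 -0.2619471   0.20114849] 0.09182972692874143
t 17.5 pos [ 0.4852 -0.2619  0.2011] yaw 111.9 -> shift [ 0.1021  0.2584 -0.0189] turn 8.01
```

View pics/w7.png

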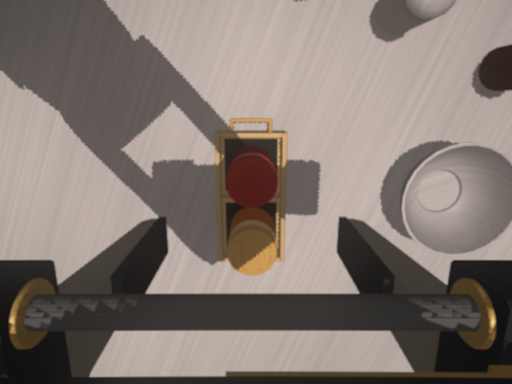

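Both breakfast jars stand upright: jam (252,178) and honey (252,245). Next is the pepper mill, with the jaws turned to suit the lunch caddy.

>>> {"name": "move_arm", "arguments": {"moves": "0.005 0.012 -0.001 0.4; 0.015 0.037 -0.003 1.2; 0.027 0.068 -0.005 2.1; 0.039 0.099 -0.007 3; 0.051 0.13 -0.01 4; 0.063 0.16 -0.012 5; 0.076 0.19 -0.014 6; 0.088 0.22 -0.016 7; 0.098 0.245 -0.018 7.6; 0.102 0.258 -0.019 8; 0.102 0.258 -0.019 8"}}

```text
clock: 18.6
tool_pos: [0.6872, -0.0699, 0.218]
tool_rot: [[0.31, 0.951, -0.003], [0.951, -0.31, 0.001], [-0.0, -0.003, -1.0]]
contact_force: [-0.1, -0.1, -0.9]
opening: 0.0919
```

```bash
python3 w.py w8; python3 mv.py .687 -.071 .06 71.8
```

```text
18.65 [ 0.68628842 -0.0708805   0.21812651] 0.09192714086214723
t 18.65 pos [ 0.6863 -0.0709  0.2181] yaw 72.0 -> shift [0.0002 0.0012 0.1581] turn 0.03
```

View pics/w8.png

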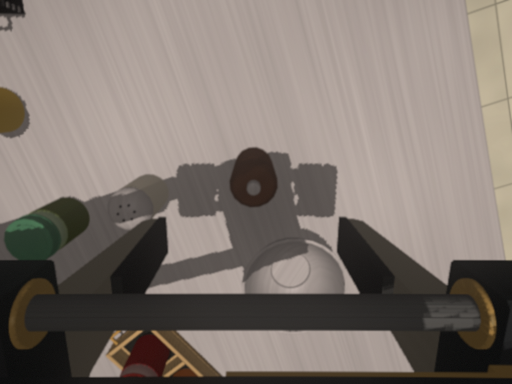

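Knob is at (254,188), and the bowl rim's near edge is at about (293,240). The salt cap is at (127,207).

Run:
```python
from w import *
T=np.load("pics/w8.npy");Tt=T@np.linalg.inv(WC["tool_from_camera"])
for n,uv,z in(("pep",(254,188),.11),("pepbody",(254,183),.098),("bowl",(293,240),.05),("bowl",(335,258),.05),("salt",(127,207),.08)):
    P=wback(T,[uv],z)[0]; print(n,P.round(4),(Tt[:3,:3].T@(P-Tt[:3,3])).round(4))
```

```text
pep [ 0.6874 -0.0727  0.11  ] [-0.0026  0.0015  0.108 ]
pepbody [ 0.6879 -0.0713  0.098 ] [-0.0011  0.0015  0.12  ]
bowl [ 0.705  -0.1554  0.05  ] [-0.0757  0.0439  0.1679]
bowl [ 0.7425 -0.1898  0.05  ] [-0.0967  0.0903  0.1677]
salt [ 0.564  -0.0604  0.08  ] [-0.0291 -0.1196  0.1383]
```

>>> {"name": "move_arm", "arguments": {"moves": "-0.002 0.001 0.03 0; -0.002 0.001 0.07 0; -0.002 0.001 0.11 0; -0.002 0.001 0.14 0; -0.002 0.001 0.157 0; -0.002 0.001 0.163 0; -0.002 0.001 0.163 0"}}

```text
clock: 19.35
tool_pos: [0.687, -0.074, 0.0573]
tool_rot: [[0.311, 0.95, -0.001], [0.95, -0.311, 0.0], [-0.0, -0.001, -1.0]]
contact_force: [-0.3, -0.7, -0.0]
opening: 0.0918
```

>>> {"name": "move_arm", "arguments": {"moves": "0 0 0 0; 0 0 0 0; 0 0 0 0; 0 0 0 0; 0 0 0 0; 0 0 0 0; 0 0 0 0", "grip": 255, "force": 20}}

```text
clock: 20.05
tool_pos: [0.6874, -0.0736, 0.0577]
tool_rot: [[0.311, 0.95, 0.0], [0.95, -0.311, 0.0], [0.0, 0.0, -1.0]]
contact_force: [-0.2, 1.5, 1.1]
opening: 0.0434
```

>>> {"name": "move_arm", "arguments": {"moves": "0 0 -0.01 0; 0 0 -0.03 0; 0 0 -0.06 0; 0 0 -0.09 0; 0 0 -0.12 0; 0 0 -0.135 0; 0 0 -0.14 0; 0 0 -0.14 0"}}

```text
clock: 20.85
tool_pos: [0.6872, -0.0736, 0.1975]
tool_rot: [[0.311, 0.95, 0.0], [0.95, -0.311, 0.0], [0.0, 0.0, -1.0]]
contact_force: [-0.6, -0.4, -2.5]
opening: 0.0435
```

```bash
python3 mv.py .507 .2624 .2 71.8
```

```text
t 20.85 pos [ 0.6872 -0.0736  0.1975] yaw 71.9 -> shift [ 0.2632 -0.2759 -0.0025] turn 0.01
```

>>> {"name": "move_arm", "arguments": {"moves": "0.008 -0.012 0 0; 0.025 -0.036 0 0; 0.045 -0.065 0 0; 0.065 -0.095 0 0; 0.085 -0.124 0 0; 0.105 -0.153 0 0; 0.125 -0.182 0 0; 0.145 -0.21 0 0; 0.165 -0.24 0 0; 0.182 -0.264 0 0; 0.19 -0.276 0 0; 0.19 -0.276 0 0"}}

```text
clock: 22.05
tool_pos: [0.4823, 0.1938, 0.1966]
tool_rot: [[0.309, 0.951, -0.002], [0.951, -0.309, -0.001], [-0.001, -0.002, -1.0]]
contact_force: [0.2, 0.6, -2.1]
opening: 0.0436
```

```bash
python3 w.py w9; python3 -c "
import cv2;im=cv2.imread('pics/w9.png');cv2.imwrite('pics/w9c.png',cv2.resize(im[0:220,180:330],None,fx=2.7,fy=2.7))"
```

```text
22.1 [0.48340745 0.19307233 0.19691342] 0.04378962624018917
```

View pics/w9.png

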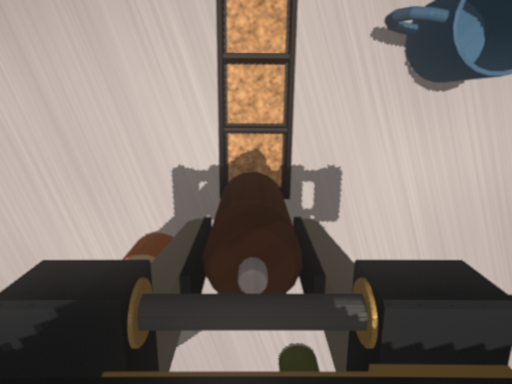

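View pics/w9c.png

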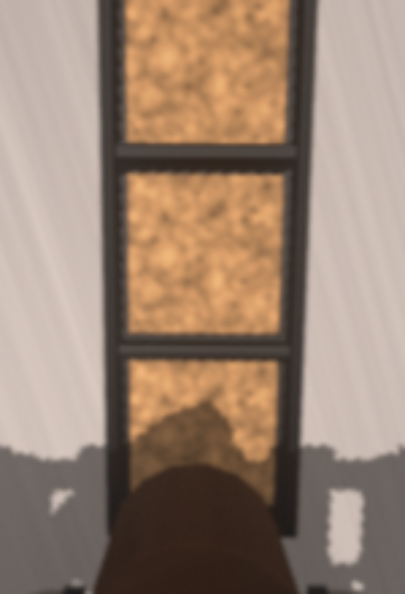

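The mill is held upright. The middle compartment's floor is at about (256,94), with the dividers at rows 56 and 130.

```bash
python3 - <<'E'
from cf import *
T=np.load("pics/w9.npy")
uv=np.array([(103,151),(312,151),(107,350),(302,350)])/2.7+[180,0]
P=wback(T,uv,.028)[:,:2]
loc=np.array([[-37,34.5],[37,34.5],[-37,-34.5],[37,-34.5]])/1e3
s=least_squares(lambda p:(pts(p,loc,0)[:,:2]-P).ravel(),(.507,.262,-.318));p=s.x
print(p.round(4),(s.fun*1e3).round(1))
for y in(-.069,0,.069):print(pts(p,[[0,y]],0).round(4))
E
python3 mv.py .507 .2624 .2 71.8
```

```text
[ 0.5091  0.2646 -0.32  ] [-0.7  0.8  0.4 -0.  -1.   0.2  1.2 -1. ]
[[0.4874 0.1991 0.    ]]
[[0.5091 0.2646 0.    ]]
[[0.5308 0.3301 0.    ]]
t 22.1 pos [0.4834 0.1931 0.1969] yaw 72.0 -> shift [ 0.0732  0.001  -0.0032] turn 0.03
```

>>> {"name": "move_arm", "arguments": {"moves": "0.01 0 0 0; 0.03 0.001 0 0; 0.055 0.002 0 0; 0.07 0.002 0 0; 0.0745 0.002 0.005 0; 0.0745 0.002 0.03 0; 0.0745 0.002 0.065 0; 0.0745 0.002 0.098 0; 0.0745 0.002 0.118 0; 0.0745 0.002 0.126 0; 0.0745 0.002 0.129 0; 0.0745 0.002 0.129 0"}}

```text
clock: 23.3
tool_pos: [0.5097, 0.2631, 0.0689]
tool_rot: [[0.311, 0.95, 0.0], [0.95, -0.311, 0.0], [0.0, 0.0, -1.0]]
contact_force: [-0.7, 0.7, -2.3]
opening: 0.0441
```

```bash
python3 w.py w10; python3 mv.py .508 .2635 .0637 71.8
```

```text
23.35 [0.50999283 0.26325799 0.06943226] 0.043663065291602896
t 23.35 pos [0.51   0.2633 0.0694] yaw 71.9 -> shift [-0.0004 -0.002   0.0057] turn 0.01
```

View pics/w10.png

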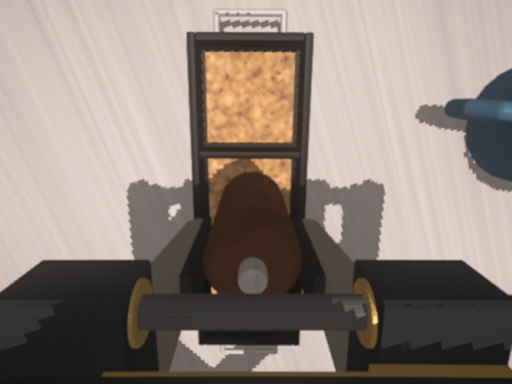

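>>> {"name": "move_arm", "arguments": {"moves": "0 -0.001 0.002 0; 0 -0.002 0.004 0; 0 -0.002 0.005 0; 0 -0.002 0.005 0; 0 -0.002 0.005 0"}}

```text
clock: 23.85
tool_pos: [0.5074, 0.2637, 0.0637]
tool_rot: [[0.311, 0.95, 0.0], [0.95, -0.311, 0.0], [0.0, 0.0, -1.0]]
contact_force: [0.5, -0.4, -1.4]
opening: 0.0434
```

>>> {"name": "move_arm", "arguments": {"moves": "0 0 0.0007 0; 0 0 0.0013 0; 0 0 0.0013 0"}}

```text
clock: 24.15
tool_pos: [0.5076, 0.2639, 0.0635]
tool_rot: [[0.311, 0.95, 0.0], [0.95, -0.311, 0.0], [0.0, 0.0, -1.0]]
contact_force: [-3.7, -2.1, 11.5]
opening: 0.0439
```

Contact felt. I'll release, retreat and go on to the salt.

>>> {"name": "move_arm", "arguments": {"moves": "0 0 -0.0005 0; 0 0 -0.0005 0; 0 0 -0.0005 0; 0 0 -0.0005 0; 0 0 -0.0005 0; 0 0 -0.0005 0; 0 0 -0.01 0; 0 0 -0.04 0; 0 0 -0.08 0; 0 0 -0.12 0; 0 0 -0.14 0; 0 0 -0.14 0", "grip": 0}}

```text
clock: 25.35
tool_pos: [0.5093, 0.2646, 0.2064]
tool_rot: [[0.311, 0.95, 0.006], [0.95, -0.311, 0.003], [0.005, 0.005, -1.0]]
contact_force: [-0.0, -0.2, -0.1]
opening: 0.092
```

```bash
python3 w.py w11; python3 mv.py .561 -.062 .2 71.8
```

```text
25.4 [0.50821809 0.26407339 0.2041165 ] 0.09189174287577284
t 25.4 pos [0.5082 0.2641 0.2041] yaw 71.9 -> shift [-0.2934  0.1517  0.0038] turn 0.01
```

View pics/w11.png

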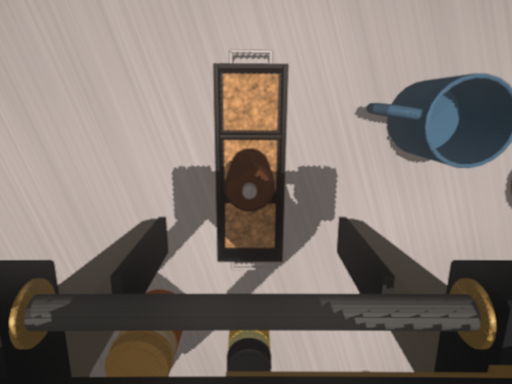

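The mill stands in the middle compartment (250,180).

>>> {"name": "move_arm", "arguments": {"moves": "-0.01 0.005 0 0; -0.035 0.018 0 0; -0.07 0.036 0 0; -0.105 0.054 0 0; -0.14 0.072 0.001 0; -0.175 0.09 0.002 0; -0.21 0.108 0.003 0; -0.245 0.126 0.004 0; -0.275 0.142 0.004 0; -0.29 0.15 0.004 0; -0.293 0.152 0.004 0; -0.293 0.152 0.004 0"}}

```text
clock: 26.6
tool_pos: [0.56, -0.062, 0.1974]
tool_rot: [[0.312, 0.95, -0.002], [0.95, -0.312, 0.001], [0.0, -0.002, -1.0]]
contact_force: [0.1, 0.2, 0.3]
opening: 0.0917
```

```bash
python3 w.py w12; python3 mv.py .561 -.062 .041 71.8
```

```text
26.65 [ 0.5601132  -0.06139772  0.19765819] 0.09217675420333846
t 26.65 pos [ 0.5601 -0.0614  0.1977] yaw 71.9 -> shift [-0.0003  0.0012  0.1567] turn 0.01
```

View pics/w12.png

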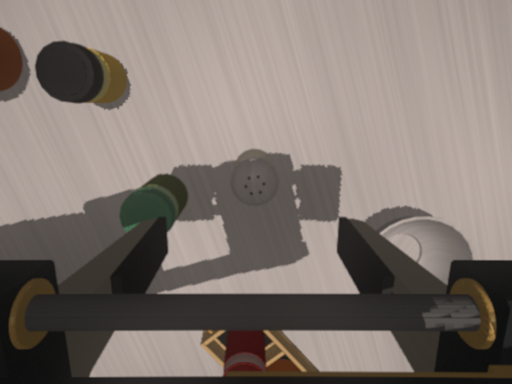

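Salt cap is at (255,184). The olive lid is at (148,212), with its nearest edge at about (187,190).

Run:
```python
from w import *
T=np.load("pics/w12.npy");Tt=T@np.linalg.inv(WC["tool_from_camera"])
for n,uv,z in(("salt",(255,184),.08),("olive lid",(148,212),.08),("olive foot edge",(187,188),.0),("must",(70,72),.078)):
    P=wback(T,[uv],z)[0]; print(n,P.round(4),(Tt[:3,:3].T@(P-Tt[:3,3])).round(4))
```

```text
salt [ 0.5617 -0.064   0.08  ] [-0.0014  0.0024  0.1174]
olive lid [ 0.4627 -0.0587  0.08  ] [-0.0272 -0.0933  0.1176]
olive foot edge [ 0.4821 -0.0633  0.    ] [-0.0256 -0.0733  0.1976]
must [0.4482 0.071  0.078 ] [ 0.0914 -0.1476  0.1197]
```

>>> {"name": "move_arm", "arguments": {"moves": "-0.001 0.002 0.02 0; -0.001 0.002 0.05 0; -0.001 0.002 0.09 0; -0.001 0.002 0.125 0; -0.001 0.002 0.149 0; -0.001 0.002 0.157 0; -0.001 0.002 0.159 0; -0.001 0.002 0.159 0", "grip": 60}}

```text
clock: 27.45
tool_pos: [0.5628, -0.0631, 0.0401]
tool_rot: [[0.311, 0.951, 0.001], [0.951, -0.311, -0.0], [0.0, 0.001, -1.0]]
contact_force: [0.4, -0.4, 0.1]
opening: 0.0704
```

>>> {"name": "move_arm", "arguments": {"moves": "0 0 0 0; 0 0 0 0; 0 0 0 0; 0 0 0 0; 0 0 0 0; 0 0 0 0; 0 0 0 0", "grip": 255, "force": 20}}

```text
clock: 28.15
tool_pos: [0.5625, -0.0637, 0.0399]
tool_rot: [[0.311, 0.95, 0.001], [0.95, -0.311, -0.0], [0.0, 0.001, -1.0]]
contact_force: [-1.4, -0.1, 7.2]
opening: 0.0439
```

>>> {"name": "move_arm", "arguments": {"moves": "0 0 -0.01 0; 0 0 -0.03 0; 0 0 -0.06 0; 0 0 -0.09 0; 0 0 -0.12 0; 0 0 -0.145 0; 0 0 -0.16 0; 0 0 -0.165 0; 0 0 -0.165 0"}}

```text
clock: 29.05
tool_pos: [0.5623, -0.0637, 0.2049]
tool_rot: [[0.311, 0.95, 0.001], [0.95, -0.311, -0.0], [0.0, 0.001, -1.0]]
contact_force: [0.1, 0.3, -2.0]
opening: 0.0439
```

```bash
python3 mv.py .508 .2635 .205 71.8
```

```text
t 29.05 pos [ 0.5623 -0.0637  0.2049] yaw 71.9 -> shift [ 2.940e-01 -1.535e-01 -2.000e-04] turn 0.01
```

>>> {"name": "move_arm", "arguments": {"moves": "0.01 -0.004 0 0; 0.035 -0.015 0 0; 0.07 -0.03 0 0; 0.108 -0.046 0 0; 0.146 -0.062 0 0; 0.184 -0.078 0 0; 0.222 -0.094 0 0; 0.26 -0.11 0 0; 0.298 -0.126 0 0; 0.33 -0.14 0 0; 0.354 -0.15 0 0; 0.363 -0.154 0 0"}}

```text
clock: 30.25
tool_pos: [0.5274, 0.3318, 0.2027]
tool_rot: [[0.309, 0.951, -0.002], [0.951, -0.309, -0.0], [-0.001, -0.002, -1.0]]
contact_force: [0.5, 0.1, -2.6]
opening: 0.0437
```

>>> {"name": "move_arm", "arguments": {"moves": "0 0 0.03 0; 0 0 0.03 0"}}

```text
clock: 30.45
tool_pos: [0.526, 0.3279, 0.1701]
tool_rot: [[0.311, 0.951, -0.006], [0.951, -0.311, -0.004], [-0.006, -0.005, -1.0]]
contact_force: [-1.1, -1.1, -2.9]
opening: 0.0437
```

```bash
python3 w.py w13; python3 mv.py .5298 .329 .046 71.8; python3 -c "
import cv2;im=cv2.imread('pics/w13.png');cv2.imwrite('pics/w13c.png',cv2.resize(im[100:300,170:340],None,fx=3,fy=3))"
```

```text
30.5 [0.52696464 0.3279737  0.17192353] 0.04388662225486051
t 30.5 pos [0.527  0.328  0.1719] yaw 71.9 -> shift [0.0024 0.0028 0.1259] turn 0.01
```

View pics/w13c.png

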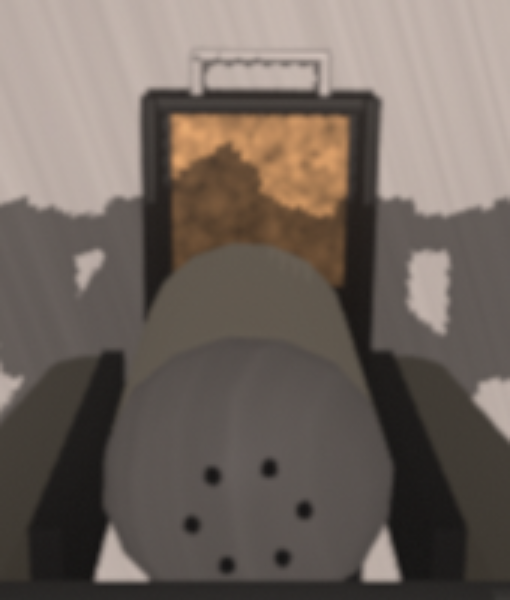

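The salt is held upright over the far compartment; the rim corners are at about (217,131) and (297,132).

Run:
```python
from cf import *
T=np.load("pics/w13.npy")
P=wback(T,[(217.3,131),(296.7,132)],.028)[:,:2]
c,s=np.cos(-.319),np.sin(-.319);M=np.array([[c,-s],[s,c]])
print(((P-[.508,.2635])@M*1e3).round(1),((np.array([.527,.328])-[.508,.2635])@M*1e3).round(1))
```

```text
[[-35.9 108.4]
 [ 36.8 107.7]] [-2.2 67.2]
```

>>> {"name": "move_arm", "arguments": {"moves": "0.003 0.002 0.01 0; 0.003 0.002 0.035 0; 0.003 0.002 0.07 0; 0.003 0.002 0.1 0; 0.003 0.002 0.115 0; 0.003 0.002 0.12 0; 0.003 0.002 0.123 0; 0.003 0.002 0.123 0"}}

```text
clock: 31.3
tool_pos: [0.5326, 0.3318, 0.0523]
tool_rot: [[0.312, 0.95, 0.001], [0.95, -0.312, 0.001], [0.001, 0.001, -1.0]]
contact_force: [0.4, 0.8, -2.4]
opening: 0.0437
```

>>> {"name": "move_arm", "arguments": {"moves": "-0.001 -0.001 0.002 0; -0.001 -0.002 0.004 0; -0.001 -0.002 0.0055 0; -0.001 -0.002 0.006 0; -0.001 -0.002 0.006 0"}}

```text
clock: 31.8
tool_pos: [0.5296, 0.3313, 0.0459]
tool_rot: [[0.311, 0.95, 0.0], [0.95, -0.311, 0.0], [0.0, 0.0, -1.0]]
contact_force: [-3.0, -0.5, 5.5]
opening: 0.0436
```

Contact. Release and retreat.

>>> {"name": "move_arm", "arguments": {"moves": "0 0 0 0; 0 0 0 0; 0 0 0 0; 0 0 0 0; 0 0 0 0; 0 0 -0.01 0; 0 0 -0.04 0; 0 0 -0.08 0; 0 0 -0.12 0; 0 0 -0.15 0; 0 0 -0.16 0; 0 0 -0.16 0", "grip": 0}}

```text
clock: 33.0
tool_pos: [0.5302, 0.3316, 0.207]
tool_rot: [[0.311, 0.95, 0.003], [0.95, -0.311, 0.002], [0.002, 0.002, -1.0]]
contact_force: [-0.2, 1.1, 0.3]
opening: 0.0918
```

```bash
python3 w.py w14; python3 mv.py .447 .072 .2 71.8
```

```text
33.05 [0.52942819 0.33106184 0.20521255] 0.09206090664389915
t 33.05 pos [0.5294 0.3311 0.2052] yaw 71.9 -> shift [-0.2719  0.0023  0.0051] turn 0.01
```

View pics/w14.png

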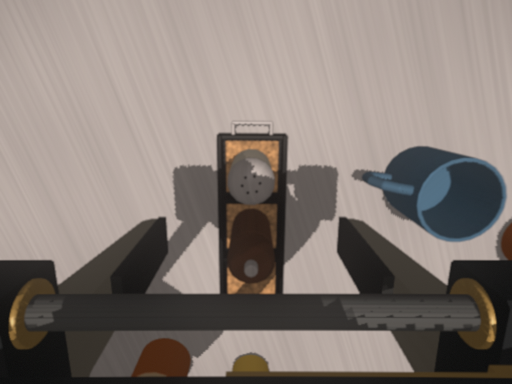

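Salt is seated at (252,178) and the mill at (250,245). Now the mustard.

>>> {"name": "move_arm", "arguments": {"moves": "-0.01 0 0 0; -0.035 0 0 0; -0.07 0 0.001 0; -0.105 0.001 0.002 0; -0.14 0.001 0.003 0; -0.175 0.001 0.004 0; -0.21 0.002 0.005 0; -0.24 0.002 0.005 0; -0.263 0.002 0.005 0; -0.272 0.002 0.005 0; -0.272 0.002 0.005 0", "grip": 40}}

```text
clock: 34.15
tool_pos: [0.4457, 0.0711, 0.1994]
tool_rot: [[0.313, 0.95, -0.002], [0.95, -0.313, -0.0], [-0.001, -0.002, -1.0]]
contact_force: [-0.3, -0.3, 0.1]
opening: 0.0775
```

```bash
python3 w.py w15; python3 mv.py .447 .072 .041 71.8
```

```text
34.2 [0.44642369 0.07188649 0.19964309] 0.0776398128429066
t 34.2 pos [0.4464 0.0719 0.1996] yaw 71.8 -> shift [0.0003 0.0007 0.1586] turn -0.0
```

View pics/w15.png

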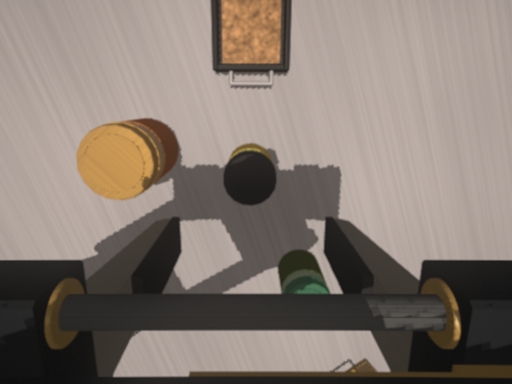

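Mustard lid is at (250,177). The big honey jar's lid edge is at (160,165) and its foot at (178,148).

Run:
```python
from w import *
T=np.load("pics/w15.npy");Tt=T@np.linalg.inv(WC["tool_from_camera"])
for n,uv,z in(("must",(250,177),.078),("big foot",(178,150),.0),("biglid edge",(160,165),.1)):
    P=wback(T,[uv],z)[0]; print(n,P.round(4),(Tt[:3,:3].T@(P-Tt[:3,3])).round(4))
```

```text
must [0.4448 0.0755 0.078 ] [ 0.004  -0.002   0.1213]
big foot [0.3733 0.1127 0.    ] [ 0.017  -0.0815  0.1995]
biglid edge [0.3805 0.1123 0.1   ] [ 0.0188 -0.0747  0.0995]
```

>>> {"name": "move_arm", "arguments": {"moves": "0.003 -0.002 0.02 0; 0.003 -0.002 0.05 0; 0.003 -0.002 0.09 0; 0.003 -0.002 0.125 0; 0.003 -0.002 0.149 0; 0.003 -0.002 0.157 0; 0.003 -0.002 0.159 0; 0.003 -0.002 0.159 0"}}

```text
clock: 35.0
tool_pos: [0.4464, 0.076, 0.0417]
tool_rot: [[0.311, 0.95, 0.001], [0.95, -0.311, 0.0], [0.0, 0.0, -1.0]]
contact_force: [0.2, -0.5, 0.5]
opening: 0.0778
```

>>> {"name": "move_arm", "arguments": {"moves": "0 0 0 0; 0 0 0 0; 0 0 0 0; 0 0 0 0; 0 0 0 0; 0 0 0 0; 0 0 0 0", "grip": 255, "force": 20}}

```text
clock: 35.7
tool_pos: [0.4458, 0.0755, 0.0417]
tool_rot: [[0.311, 0.95, 0.0], [0.95, -0.311, 0.0], [0.0, 0.0, -1.0]]
contact_force: [-1.8, -0.1, 7.8]
opening: 0.0477
```

>>> {"name": "move_arm", "arguments": {"moves": "0 0 -0.01 0; 0 0 -0.03 0; 0 0 -0.06 0; 0 0 -0.09 0; 0 0 -0.115 0; 0 0 -0.125 0; 0 0 -0.13 0; 0 0 -0.13 0"}}

```text
clock: 36.5
tool_pos: [0.4456, 0.0754, 0.1712]
tool_rot: [[0.311, 0.95, -0.0], [0.95, -0.311, -0.0], [-0.0, 0.0, -1.0]]
contact_force: [-0.7, 0.1, -2.0]
opening: 0.0477
```

```bash
python3 mv.py .4872 .1988 .17 71.8
```

```text
t 36.5 pos [0.4456 0.0754 0.1712] yaw 71.9 -> shift [0.1302 0.0011 0.0012] turn 0.01
```

>>> {"name": "move_arm", "arguments": {"moves": "0.01 0 0 0; 0.03 0 0 0; 0.05 0 0 0; 0.06 0 0 0; 0.065 0 0 0; 0.065 0 0 0"}}

```text
clock: 37.1
tool_pos: [0.4657, 0.1376, 0.1706]
tool_rot: [[0.31, 0.951, -0.001], [0.951, -0.31, -0.0], [-0.001, -0.001, -1.0]]
contact_force: [0.4, -0.8, -2.0]
opening: 0.0473
```

```bash
python3 w.py w16; python3 mv.py .4872 .1988 .0477 71.8
```

```text
37.15 [0.46558689 0.13716318 0.17077268] 0.04747035074031276
t 37.15 pos [0.4656 0.1372 0.1708] yaw 71.9 -> shift [0.0654 0.0015 0.123 ] turn 0.02
```

View pics/w16.png

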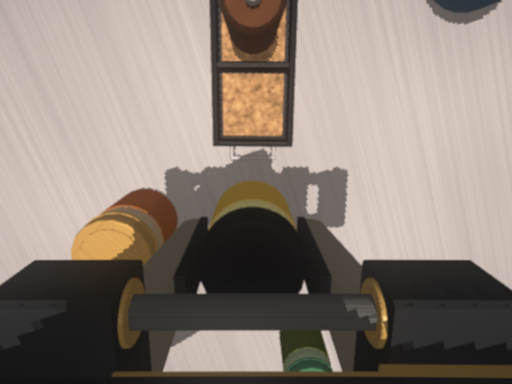

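Run:
```python
from cf import *
T=np.load("pics/w16.npy")
P=wback(T,[(214,146),(292,146),(211,65),(295,65)],.028)[:,:2]
c,s=np.cos(-.319),np.sin(-.319);M=np.array([[c,-s],[s,c]])
print(((P-[.508,.2635])@M*1e3).round(1),((np.array([.4656,.1372])-[.508,.2635])@M*1e3).round(1))
```

```text
[[ -36.4 -104.3]
 [  35.9 -104.1]
 [ -37.2  -33.6]
 [  36.2  -33.4]] [  -0.7 -133.2]
```

>>> {"name": "move_arm", "arguments": {"moves": "0.01 0 0 0; 0.03 0 0 0; 0.052 0 0 0; 0.063 0 0 0; 0.065 0 0.005 0; 0.065 0 0.025 0; 0.065 0 0.055 0; 0.065 0 0.085 0; 0.065 0 0.107 0; 0.065 0 0.116 0; 0.065 0 0.119 0; 0.065 0 0.119 0"}}

```text
clock: 38.35
tool_pos: [0.4864, 0.1988, 0.0526]
tool_rot: [[0.312, 0.95, 0.0], [0.95, -0.312, -0.0], [-0.0, 0.0, -1.0]]
contact_force: [-0.1, 0.2, -2.0]
opening: 0.0479
```

```bash
python3 w.py w17; python3 mv.py .4872 .1988 .0477 71.8
```

```text
38.4 [0.48679251 0.19908007 0.05304963] 0.047291081108316396
t 38.4 pos [0.4868 0.1991 0.053 ] yaw 71.9 -> shift [-0.0001  0.0005  0.0053] turn 0.01
```

View pics/w17.png

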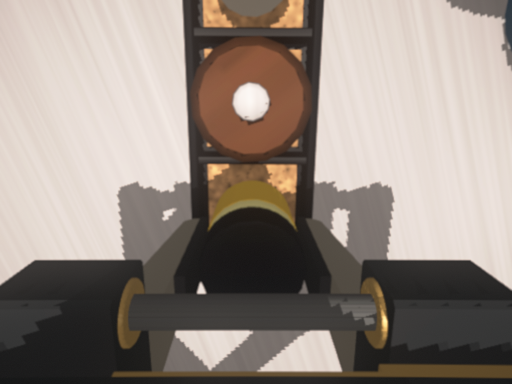

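The mustard is centred in the near compartment, so I'll lower it the last millimetres.

>>> {"name": "move_arm", "arguments": {"moves": "0 0 0.002 0; 0 0 0.004 0; 0 0 0.0053 0; 0 0 0.0055 0; 0 0 0.0055 0"}}

```text
clock: 38.9
tool_pos: [0.4866, 0.1993, 0.0477]
tool_rot: [[0.311, 0.95, 0.001], [0.95, -0.311, 0.0], [0.001, 0.001, -1.0]]
contact_force: [-2.4, -0.8, 8.5]
opening: 0.0477
```

>>> {"name": "move_arm", "arguments": {"moves": "0 0 0 0; 0 0 0 0; 0 0 0 0; 0 0 0 0; 0 0 0 0; 0 0 -0.01 0; 0 0 -0.04 0; 0 0 -0.08 0; 0 0 -0.12 0; 0 0 -0.15 0; 0 0 -0.16 0; 0 0 -0.16 0", "grip": 0}}

```text
clock: 40.1
tool_pos: [0.487, 0.1993, 0.2083]
tool_rot: [[0.311, 0.95, 0.003], [0.95, -0.311, 0.001], [0.002, 0.002, -1.0]]
contact_force: [0.8, 0.2, 0.1]
opening: 0.0918
```

>>> {"name": "move_arm", "arguments": {"moves": "-0.02 0 0 0; -0.05 0 0 0; -0.09 0 0 0; -0.13 0 0 0; -0.17 0 0 0; -0.2 0 0 0; -0.21 0 0 0; -0.21 0 0 0"}}

```text
clock: 40.9
tool_pos: [0.4195, -0.0017, 0.2056]
tool_rot: [[0.314, 0.95, -0.002], [0.95, -0.314, -0.0], [-0.001, -0.002, -1.0]]
contact_force: [0.5, -0.0, -0.2]
opening: 0.0918
```

Run:
```python
from plant import *
import cv2
for n in("top","scene","wrist"):
    im=get_image(n); cv2.imwrite(f"pics/f_{n}.png",cv2.resize(im,(768,576),interpolation=cv2.INTER_CUBIC))
s=sense();print(s["clock"],s["tool_pos"],s["contact_force"])
```

```text
41.05 [4.20941524e-01 1.15622067e-04 2.06318388e-01] [ 0.85071307 -0.31237059 -0.16077423]
```

View pics/f_top.png

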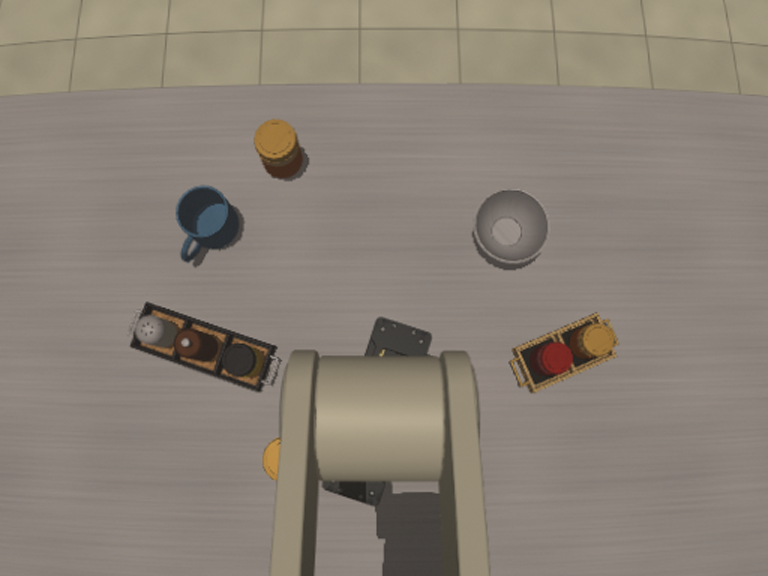

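View pics/f_scene.png

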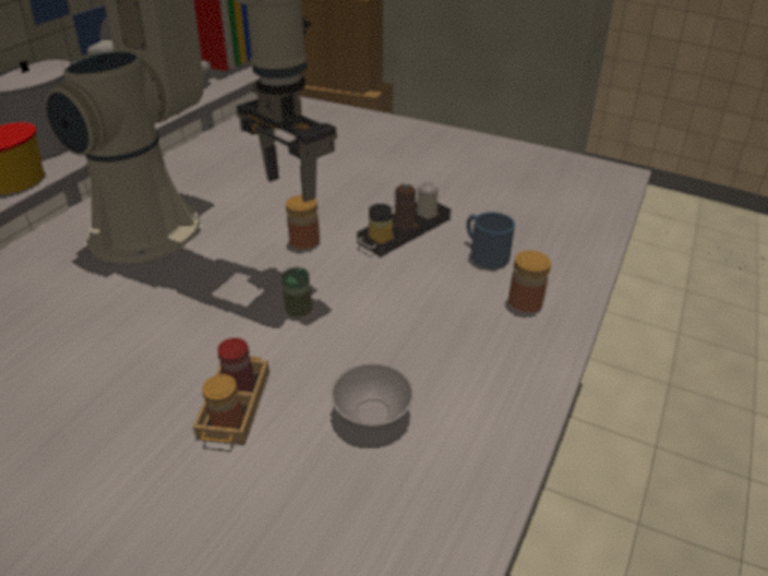

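The scene view shows jam (235,362) and honey (221,403) upright in the pale caddy. In the black caddy, mustard (381,224), mill (405,205) and salt (428,200) are upright. The olive jar, bowl, mug and both big honey jars haven't moved, and the arm is clear. I'm handing in.

```bash
python3 -c "
from plant import bot
print(bot.hand_in())"
```

```text
the job is handed in; nothing more can be done
None
```

Both caddies are made up, and I handed the job in at about 41 s of the 125 s allowed.

- **Breakfast caddy:** I placed the honey jar first (the smallest of the three golden-lidded ones), then the jam jar, each in its own compartment.
- **Lunch caddy:** The pepper mill went into the middle compartment, then the salt shaker and the mustard jar on either side of it. I lowered each item until the force reading showed contact before letting go. The highest reading was about 16 N, for the jam jar, well under the limits.

**Last checks:** The final top and scene pictures show all five items upright in their compartments. The bowl, the mug and the far big honey look-alike stand where they were. The arm hid the olive jar and partly hid the near look-alike from the top camera, but both show standing in the scene view. The caddy positions measured from the top and wrist cameras differed by 2–3 mm, well inside the compartment clearance. No check failed.

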